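# Open the bench centrifuge and hold its lid up

## Task

The centrifuge's run is over. Bring the speed slider at the left of its console all the way to zero (its left end), then tug the lid by its handle to learn whether the latch has caught; only if the lid will not come up, slide the release on the latch housing fully to the right. Lift the lid by the handle to about 50 degrees and finish still holding it there, for it has no stay and falls shut; do not wrench at a caught lid and leave the things standing about where they are.

Things in the scene. Friction and masses are not known exactly. Their poses are not given: they have to be found in the camera images.
- centrifuge: light-grey bench centrifuge, 294 x 244 mm on the table, 134 mm tall to the lid's flat top (a 9 mm round boss stands on the middle of the lid); fixed to the worktop. Origin on the table under its middle; its x axis points to its back (the lid hinge), y to its left, z up. Sloped console (0.2 rad) along the front edge: speed slider on the left half, latch housing on the right half
- speed (a joint): speed slider, m: 0 = zero speed at the left end of its 70 mm slot (centrifuge +y), 0.070 = right end. Slides with about 1.5 N of friction and stays where it is left
- speed_grip (a point): middle of the top of the speed slider's black cap; the cap is 22 mm (centrifuge x) by 12 mm (y), its top 23 mm above the slider's sloped panel, its underside 3 mm above it. It moves along centrifuge y only
- release (a joint): release slide, m: 0 = at rest, 0.015 = fully slid to the right (centrifuge -y). About 1.5 N of friction, stays where it is left. Moved fully, its dog throws the bolt hidden in the housing to the open side (about 1 N more), where it stays; the release can be let go then
- release_grip (a point): middle of the top of the release slide's ribbed black thumb piece on the latch housing; 20 mm (centrifuge x) by 14 mm (y), standing 18 mm above the housing's flat top
- latch: latch housing, a grey block 86 mm wide (y) and 110 mm high on the right of the console; fixed to the centrifuge. Inside, out of sight, a bolt stands over the lid's striker, wholly or barely (caught), or clear of it (free) at the start: it cannot be seen, only felt by tugging the lid. Origin at table level, 14 mm behind and in line with the release slide at rest
- striker: the small steel foot under the lid's front nose that the bolt catches; origin on the lid's hinge axis. A caught lid rises 4 mm at its front edge (0.02 rad, 3 mm at the handle) and then stops dead
- lid (a joint): lid angle, rad: 0 = shut, grows as it opens, end stop at 1.1. Lid of about 0.4 kg, hinged at the back, almost no friction: takes about 2.5 N at the handle and falls shut if let go at any angle
- handle: the lid's black arched handle: a round bar 12 mm thick along centrifuge y, 68 mm clear between its legs, with 29 mm of free space between bar and lid top. Its origin lies on the hinge axis and turns with the lid
- handle_grip (a point): middle of the handle's bar; 158 mm in front of the hinge axis and 50 mm above it when the lid is shut, carried round the hinge as the lid opens
- lid_hinge (a point): middle of the lid's hinge axis, which runs along centrifuge y, 119 mm above the table
- sample_cup: small sample cup with a screw lid, 61 mm across, 68 mm tall, loose bystander; origin in the middle of its underside; leave it alone
- dropper_oil: small brown glass dropper bottle, 23 mm across, 58 mm tall, loose bystander; origin in the middle of its underside; leave it alone
- coverslips: little white box of cover glasses, 34 x 34 x 20 mm, loose bystander; origin in the middle of its underside; leave it alone
- tally_counter: round tally counter lying flat, 54 x 45 x 18 mm, loose bystander; origin in the middle of its underside; leave it alone

How it is judged:
On the way, in this order (a step that is already met when the one before it is completed fails the run):
1. the speed slider is at zero (within 4 mm), lid and release not yet moved (value of joint speed below 0.004 m and value of joint lid below 0.015 rad and value of joint release below 0.003 m), for 0.2 s.
2. the lid has been tugged with the release untouched: it pulls on the bolt with 3 N or more (caught), or comes up past 0.2 rad (free) (value of joint release below 0.003 m and (contact force between striker and latch above 3 N or value of joint lid above 0.2 rad)), for 0.1 s.
At the end, for the whole second after the job is handed in: lid held still (below 0.1 rad/s) at more than 0.72 rad (41 degrees) by the fingers on its handle (more than 1 N), speed slider within 4 mm of zero (value of joint lid above 0.72 rad and velocity of joint lid between -0.1 and 0.1 rad/s and contact force between the fingers and handle above 1 N and value of joint speed below 0.004 m); the arm keeps its last pose, push and grip.
It fails at once if lid opened while the speed slider is off zero (value of joint lid above 0.06 rad and value of joint speed above 0.006 m).
It fails at once if caught lid wrenched at with more than 50 N on the bolt (contact force between striker and latch above 50 N).
It fails at once if a bystander pushed more than 30 mm (distance of any of sample_cup, dropper_oil, coverslips, tally_counter from where it was at the start of the episode above 0.03 m).
It also fails if it takes over 72 s, if anything falls off the work surface, if the arm or the gripper's body presses on something with over 40 N, if the wrist force passes 120 N, or if a joint passes its speed limit or range.

## Robot

A 7-joint arm with a two-finger parallel gripper is mounted at the origin on a cart in front of the work surface, level with it; the furniture and walls round the work are solid. World frame = base frame: x ahead of the robot, y to its left, z up, the work surface at z = 0. Lengths are in m, angles in rad, forces in N, time in s.
With the tool pointing down it reaches from about 0.425 to 0.95 m from the base axis. Payload 16.7 kg.
Tool frame: the origin (TCP) lies on the centre line of the jaws, within the pads' length; the fingertips stand 19 mm ahead of it and the grasp point (between the pads) is the TCP (r.finger_overhang is the distance from the TCP to the fingertips, in m); z points along the fingers, y is the line along which they close (so a half turn about z gives the same grasp; the last joint's range is limited). The gripper opens to 94 mm and grips with 3 to 60 N. Pads are 16 mm wide; open, the fingers measure 119 mm over their backs; the gripper's body (75 mm by 177 mm) begins 78 mm behind the grasp point.
Start: joints at [-0.149, 0.426, 0.074, 1.606, -0.034, 1.111, -0.067], TCP at [0.675, -0, 0.224] pointing down, gripper open.
Joint ranges: [-2.85, 2.85], [-0.5, 2.14], [-1.23, 1.37], [0.21, 2.46], [-1.02, 4.16], [0.16, 2.05], [-2.73, 2.73]. Speed limits (rad/s): [1.89, 1.89, 2.39, 2.39, 3.01, 3.01, 3.01].

## Interface

Orientations are given as a rotation vector (axis times angle).
In Python, from workcell import status, cams, workorder, r gives the robot as it stands.
- The arm moves only by the tool carry_out, never from a script. Its argument "deltas" is a list that holds one entry, the list of rows, each a list of 7 numbers: the shift along the tool's x, y, z in m, then the turn, a rotation vector about the tool's x, y, z in degrees, then the opening in per cent of the stroke, from 0 (shut) to 100 (fully open). In form: [[[dx, dy, dz, wx, wy, wz, grip], ...]]. A call has 1 to 10 rows; each row shifts and turns the commanded pose from where the row before left it, along the tool's axes as they then stand; what a row does not reach is not made up. A row lasts 1/10 s, in which the tool goes at most 50 mm and 8.59 degrees, less where a joint would pass 70% of its speed; a pose out of reach is approached as far as the arm can. A call with a gripper value outside its range is refused whole. The fingers move at their own pace and stop on an object; "force" is the grip in N (left out, the last holds). Time passes only in rows, so rows that do not move let the fingers close. It gives the time, the measured TCP pose, the force, the opening and the grip force at its end, in the units of the state.
- status.get_state(): the state, without advancing time (a new reading comes with each control period).
- cams.get_image(name): name is "scene" or "side" or "wrist"; returns the picture (384x512x3 uint8, red, green, blue); there is no depth.
- cams.get_calibration(name): a dict with "fx", "fy", "cx", "cy" (pixels), "k1" (the pictures are not rectified: a ray, as slopes to the right and down, at radius r is drawn at 1 + k1 r^2 times it, then the intrinsics apply), "R" (3x3) and "t" (3): a world point X has camera coordinates R X + t; the wrist camera has in their place "T_tool_cam" (4x4, takes a point from camera to tool coordinates, whose origin is the TCP and whose axes are the flange's). Camera axes: x right, y down, z forward; pixel columns grow to the right and rows downward; lengths in m; the calibration is good to about 2 mm. A picture is of the moment at which its call begins: read the wrist's pose just before it. get_calibration takes no time and is no camera call.
- workorder.job_done(): hands the job in; it is judged then, once.
The state is a dict: "time": time; "q": joint angles; "qd": joint speeds; "joint_efforts": joint torques, N m; "position": TCP position; "ee_rot": TCP orientation; "force": force on the tool from outside, world axes, zero at the start; "ft_torque": the same for the moment, N m; "width": finger opening in m; "finger_force": force on a finger pad.
Only numpy, scipy, OpenCV 4.12 (cv2) and the standard library are available. Lean on these libraries where they do the work, as an engineer would, in place of code of your own. Each camera call takes 0.05 s, during which the arm holds its last target. There are 200 camera calls.

## Working session

There is one attempt and no reset: what is moved stays moved. The work goes in short steps, Python scripts to look and compute and a tool call to move; the robot and the scene stay as the last step left them, time stands still between calls to the robot, and variables do not carry over. Pictures are saved under pics/ and viewed, at most 10 in all, crops included, and the job is handed in when it is done.

Besides the shell and the picture viewer there is one more tool, called by a JSON object that holds its "fn" and its "kwargs". carry_out: Moves the arm, as the interface text tells. Its arguments: {"type":"object","properties":{"deltas":{"type":"array","items":{"type":"array","items":{"type":"array","items":{"type":"number"}}}},"force":{"type":"number"}},"required":["deltas"]}

```bash
mkdir -p pics; python3 - <<'E'
from workcell import status,cams
import cv2
print(status.get_state())
for n in("scene","side","wrist"):
    im=cams.get_image(n); cv2.imwrite(f"pics/{n}0.png",im[...,::-1]); print(n,cams.get_calibration(n))
a=[cv2.imread(f"pics/{n}0.png") for n in("scene","side")]
E
```

```text
{'time': 0.0, 'q': array([-0.14953119,  0.42668881,  0.07384464,  1.60660949, -0.0340951 ,
        1.11079868, -0.06710893]), 'qd': array([-7.10078769e-04, -6.00079131e-04,  3.86701988e-04,  6.95813610e-05,
       -6.89481260e-04, -3.66334890e-04,  1.67547725e-03]), 'joint_efforts': array([-4.09355038e-03, -9.35844111e+01,  3.66462663e+00, -4.54201269e+01,
       -4.89189907e-02,  2.02478352e-02, -6.48899413e-05]), 'position': array([ 6.74584869e-01, -5.97775005e-06,  2.23803131e-01]), 'ee_rot': array([-2.22086739e+00, -2.22086382e+00,  1.47986226e-03]), 'force': array([ 0.63385649, -0.66274463,  0.3884251 ]), 'ft_torque': array([-0.00114552, -0.00404795,  0.01619148]), 'finger_force': 0.0, 'width': 0.09366796163560386}
scene {'fx': 371.3058882304811, 'fy': 371.3058882304811, 'cx': 257.0615509775591, 'cy': 191.18426849024524, 'k1': -0.1153554634806002, 'R': array([[-0.49959781, -0.86612703,  0.0150332 ],
       [-0.41316817,  0.22299808, -0.88292917],
       [ 0.76137644, -0.44732072, -0.46926547]]), 't': array([0.30342659, 0.37123937, 0.46327779])}
side {'fx': 424.10580780802127, 'fy': 424.10580780802127, 'cx': 265.29632058098923, 'cy': 189.8969509373064, 'k1': -0.11041008763858577, 'R': array([[ 0.87503063, -0.48337155, -0.02594871],
       [-0.29051314, -0.48151617, -0.82688832],
       [ 0.38719957,  0.73109105, -0.56176719]]), 't': array([-0.5191882 ,  0.30160751,  0.84890801])}
wrist {'fx': 346.3093111664021, 'fy': 346.3093111664021, 'cx': 251.4934884021531, 'cy': 196.0554460928152, 'k1': 0.006086869572593147, 'T_tool_cam': array([[ 1.23948581e-04, -9.68112300e-01, -2.50516584e-01,
         7.17305501e-02],
       [ 9.99999989e-01,  9.85241700e-05,  1.14028852e-04,
        -4.14651978e-04],
       [-8.57107957e-05, -2.50516595e-01,  9.68112301e-01,
        -1.59333111e-01],
       [ 0.00000000e+00,  0.00000000e+00,  0.00000000e+00,
         1.00000000e+00]])}
```

View pics/scene0.png

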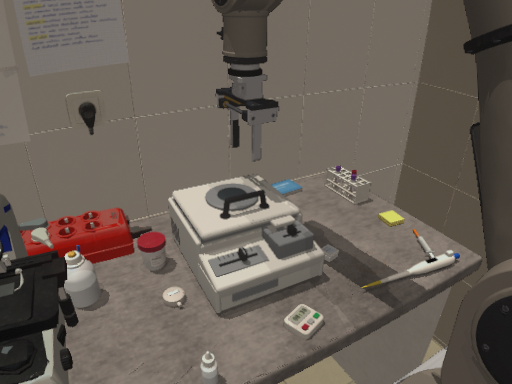

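View pics/side0.png

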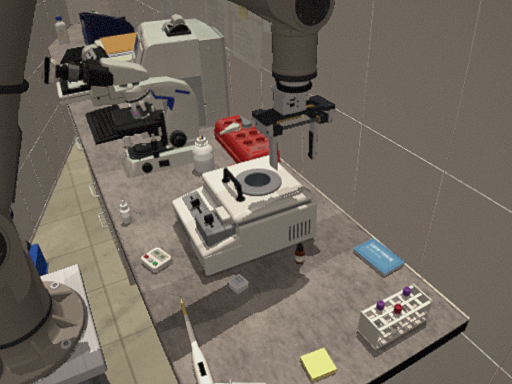

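View pics/wrist0.png

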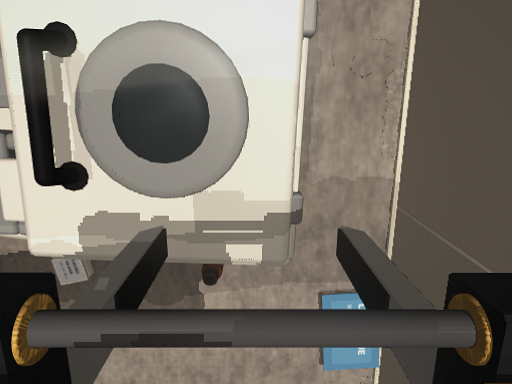

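The overviews show the centrifuge roughly facing the robot. In the wrist view the handle bar runs from (28,35) to (45,182) and the lid boss is at about (161,110). The console, with the slider and the latch, shows in the scene and side views. I'll enlarge those next.

```bash
python3 - <<'E'
import cv2,numpy as np
a=cv2.imread("pics/scene0.png")[165:305,160:345]; b=cv2.imread("pics/side0.png")[155:275,165:325]
a=cv2.resize(a,None,fx=4,fy=4,interpolation=2)[:, :740]; b=cv2.resize(b,None,fx=5,fy=5,interpolation=2)
cv2.imwrite("pics/ca.png",a); cv2.imwrite("pics/cb.png",b); print(a.shape,b.shape)
E
```

```text
(560, 740, 3) (600, 800, 3)
```

View pics/ca.png

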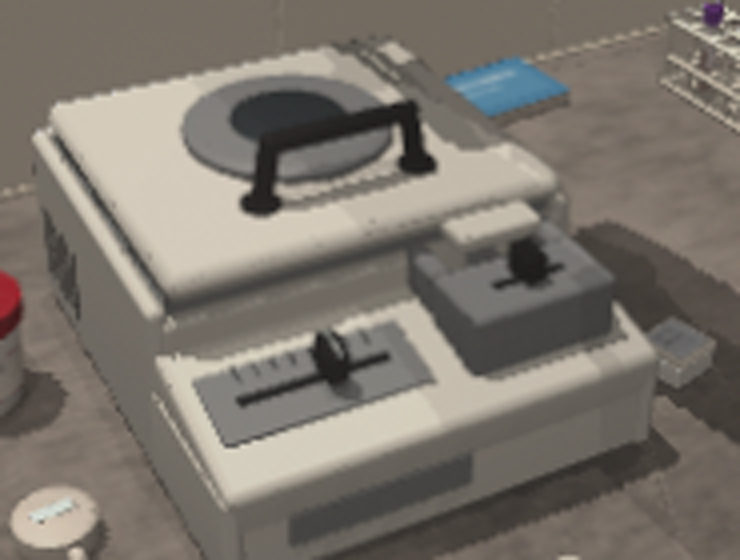

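View pics/cb.png

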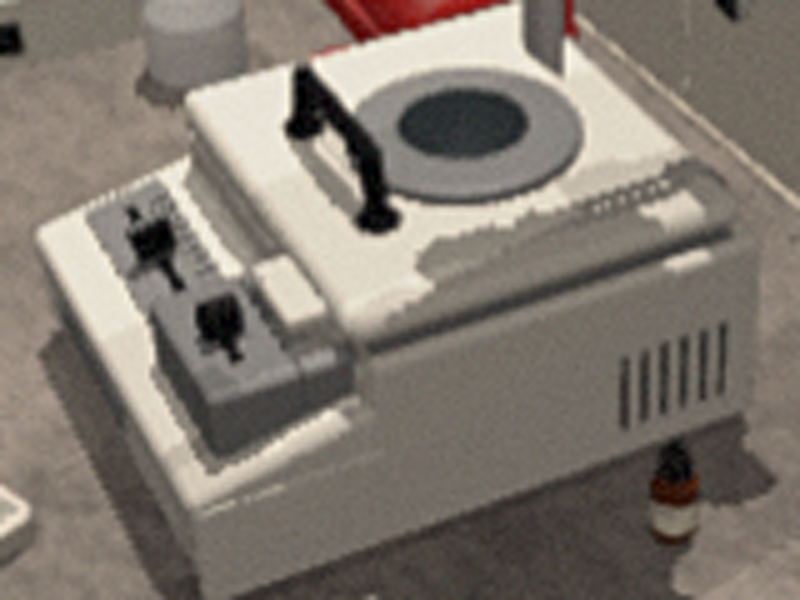

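Pixel positions in full-image coordinates:

| Point | Scene | Side | Wrist |
|---|---|---|---|
| Bar middle | (245,196) | (232.6,179.4) | (37,108) |
| Speed cap top | (243,250) | (195.4,200.6) | – |
| Release top | (292.5,227) | (208.6,216) | – |
| Left slot end | (220,265.5) | (191.4,197.4) | – |
| Right slot end | (257,254) | (201,212) | – |

```bash
cat > h.py <<'E'
import numpy as np,cv2
from workcell import status,cams
from scipy.spatial.transform import Rotation as Ro
def cam(n,st=None):
    c=cams.get_calibration(n); K=np.array([[c["fx"],0,c["cx"]],[0,c["fy"],c["cy"]],[0,0,1]])
    if n=="wrist":
        T=np.eye(4);T[:3,:3]=Ro.from_rotvec(st["ee_rot"]).as_matrix();T[:3,3]=st["position"]
        W=np.linalg.inv(T@c["T_tool_cam"]);R,t=W[:3,:3],W[:3,3]
    else: R,t=c["R"],c["t"]
    return K,np.array([c["k1"],0,0,0.]),R,t
def ray(C,px):
    K,d,R,t=C
    u=cv2.undistortPoints(np.array([[px]],float),K,d)[0,0]
    v=R.T@np.array([*u,1]);return -R.T@t,v/np.linalg.norm(v)
def tri(*obs):
    A=0;b=0
    for C,px in obs:
        o,v=ray(C,px);P=np.eye(3)-np.outer(v,v);A=A+P;b=b+P@o
    return np.linalg.solve(A,b)
def onz(C,px,z):
    o,v=ray(C,px);return o+v*(z-o[2])/v[2]
E
python3 - <<'E'
from h import *
s=status.get_state();S,D,W=cam("scene"),cam("side"),cam("wrist",s)
f=lambda n,*o:print(n,tri(*o).round(4))
f("bar",(S,(245,196)),(D,(232.6,179.4)))
f("bar3",(S,(245,196)),(D,(232.6,179.4)),(W,(37,108)))
f("speed",(S,(243,250)),(D,(195.4,200.6)))
f("rel",(S,(292.5,227)),(D,(208.6,216)))
f("sl",(S,(220,265.5)),(D,(191.4,197.4)))
f("sr",(S,(257,254)),(D,(201,212)))
for n,p in(("barL",(28,35)),("barM",(37,108)),("barR",(45,182))):print(n,onz(W,p,.169).round(4))
print("boss",onz(W,(161,112),.143))
E
```

```text
bar [0.5462 0.0656 0.1677]
bar3 [0.5457 0.0679 0.1678]
speed [0.4621 0.1161 0.1038]
rel [0.4547 0.0082 0.1284]
sl [0.4664 0.1643 0.0821]
sr [0.4618 0.0862 0.0855]
barL [0.5471 0.1108 0.169 ]
barM [0.5458 0.0706 0.169 ]
barR [0.5438 0.0254 0.169 ]
boss [0.61319871 0.06801421 0.143     ]
```

The triangulated heights agree with the given sizes: bar at 0.168, slider cap top at 0.104 and release top at 0.128. Yaw is about -3°. I'll move above the slider with the fingers shut and look.

{"fn": "carry_out", "kwargs": {"deltas": [[[0.01,-0.036,0,0,0,0.5,0],[0.01,-0.036,0,0,0,0.5,0],[0.01,-0.036,0,0,0,0.5,0],[0.01,-0.036,0,0,0,0.5,0],[0.01,-0.036,0,0,0,0.5,0],[0.01,-0.033,0,0,0,0.5,0],[0,0,0,0,0,0,0],[0,0,0,0,0,0,0]]], "force": 30}}

```text
time: 0.95
position: [0.4633, 0.0647, 0.2249]
ee_rot: [2.278, 2.163, 0.001]
force: [0.0, 0.0, 0.4]
width: 0.0336
finger_force: 0.0
```

```bash
python3 - <<'E'
from h import *
s=status.get_state();im=cams.get_image("wrist");cv2.imwrite("pics/w1.png",cv2.resize(im[...,::-1],None,fx=1.5,fy=1.5))
print(s["time"],s["position"],s["ee_rot"],s["width"],s["force"])
E
```

```text
0.95 [0.46329473 0.06470765 0.22488485] [2.27771525e+00 2.16308067e+00 1.26598792e-03] 0.033627926765666116 [0.01265    0.03059497 0.4401747 ]
```

View pics/w1.png

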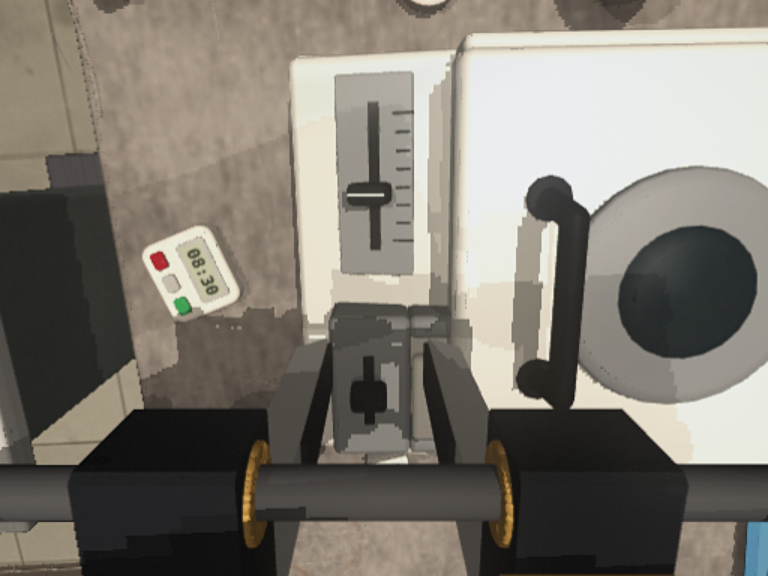

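The wrist view, in 1.5x pixels, shows the cap at (369,193), slot ends at (373,102) and (376,249), release at (368,397), and the bar from (573,212) to (563,400). The latch housing's left edge is at about row 305.

```bash
python3 - <<'E'
from h import *
W=cam("wrist",status.get_state())
for n,p,z in(("cap",(369,193),.104),("sl",(373,102),.083),("sr",(376,249),.083),("rel",(368,397),.128),("housL",(370,305),.11),("barL",(573,212),.169),("barR",(563,400),.169),("lidedge",(458,250),.125)):print(n,onz(W,np.array(p)/1.5,z).round(4))
E
```

```text
cap [0.4621 0.1193 0.104 ]
sl [0.4666 0.1666 0.083 ]
sr [0.464  0.0856 0.083 ]
rel [0.4559 0.0133 0.128 ]
housL [0.4593 0.0593 0.11  ]
barL [0.5464 0.1111 0.169 ]
barR [0.5455 0.0269 0.169 ]
lidedge [0.5057 0.09   0.125 ]
```

{"fn": "carry_out", "kwargs": {"deltas": [[[0.028,-0.003,0,0,0,0,0],[0,0,0.03,0,0,0,0],[0,0,0.03,0,0,0,0],[0,0,0.03,0,0,0,0],[0,0,0.012,0,0,0,0],[0,0,0.012,0,0,0,0],[0,0,0,0,0,0,0],[0,0,0,0,0,0,0]]]}}

```text
time: 1.8
position: [0.4624, 0.0927, 0.1111]
ee_rot: [2.279, 2.162, 0.001]
force: [0.8, 0.1, 0.3]
width: 0.0006
finger_force: 0.0
```

{"fn": "carry_out", "kwargs": {"deltas": [[[0.01,0,0,0,0,0,0],[0.01,0,0,0,0,0,0],[0.01,0,0,0,0,0,0],[0.01,0,0,0,0,0,0],[0.007,0,0,0,0,0,0],[0,0,0,0,0,0,0],[0,0,0,0,0,0,0]]]}}

```text
time: 2.5
position: [0.4642, 0.1398, 0.1104]
ee_rot: [-2.278, -2.163, 0.0]
force: [-0.4, -0.4, -0.1]
width: 0.0004
finger_force: 0.0
```

{"fn": "carry_out", "kwargs": {"deltas": [[[0.003,0,0,0,0,0,0],[0.003,0,0,0,0,0,0],[0.002,0,0,0,0,0,0],[0,0,0,0,0,0,0]]]}}

```text
time: 2.9
position: [0.4645, 0.147, 0.1104]
ee_rot: [2.279, 2.162, -0.002]
force: [-1.0, -4.6, 2.1]
width: 0.0002
finger_force: 2.4
```

```bash
python3 - <<'E'
from h import *
im=cams.get_image("scene");cv2.imwrite("pics/s2.png",cv2.resize(im[210:290,190:320,::-1],None,fx=5,fy=5))
print(status.get_state()["force"])
E
```

```text
[-1.69928131 -4.18507945  1.29295871]
```

View pics/s2.png

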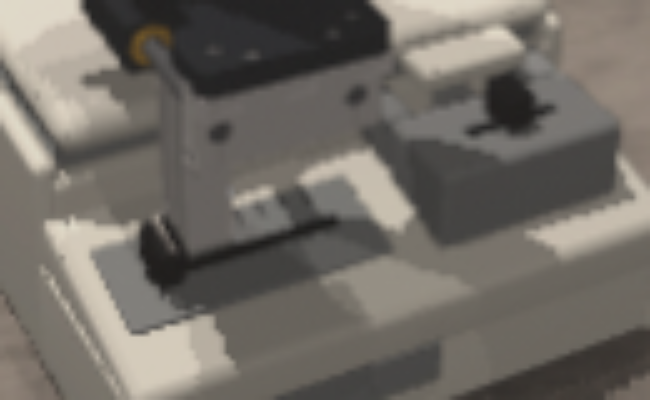

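The cap is at about (163,252) in the crop, over the slot's left end, and the force has risen to 4.6 N. I'll press a little more to confirm the stop, then back off and go up.

{"fn": "carry_out", "kwargs": {"deltas": [[[0.002,0,0,0,0,0,0],[0,0,0,0,0,0,0],[0,0,0,0,0,0,0]]]}}

```text
time: 3.25
position: [0.4645, 0.1473, 0.1104]
ee_rot: [2.28, 2.16, -0.004]
force: [-2.0, -13.7, 6.9]
width: 0.0006
finger_force: 7.3
```

{"fn": "carry_out", "kwargs": {"deltas": [[[-0.008,0,0,0,0,0,0],[0,0,-0.03,0,0,0,0],[0,0,-0.04,0,0,0,10],[0,0,-0.04,0,0,0,20],[-0.023,0.028,0,0,0,0,40],[-0.023,0.028,0,0,0,0,40],[-0.023,0.029,0,0,0,0,40],[0,0,0,0,0,0,40],[0,0,0,0,0,0,40]]]}}

```text
time: 4.15
position: [0.5458, 0.0678, 0.2201]
ee_rot: [-2.28, -2.161, 0.0]
force: [-1.1, 0.8, -0.3]
width: 0.0377
finger_force: 0.0
```

```bash
python3 - <<'E'
from h import *
s=status.get_state();im=cams.get_image("wrist");cv2.imwrite("pics/w3.png",cv2.resize(im[...,::-1],None,fx=1.5,fy=1.5))
print(s["time"],s["position"],s["width"],s["force"])
K,d,R,t=cam("wrist",s)
print(cv2.projectPoints(np.array([[.546,.069,.169],[.546,.111,.169],[.545,.027,.169],[.463,.163,.104]]),cv2.Rodrigues(R)[0],t,K,d)[0].squeeze()*1.5)
E
```

```text
4.15 [0.5457927  0.06782512 0.22013416] 0.037686346389735684 [-1.08608993  0.83217672 -0.27191646]
[[378.45644156 330.58190522]
 [372.97648722 232.39361959]
 [381.20438157 420.02550556]
 [203.76720187 120.76225363]]
```

View pics/w3.png

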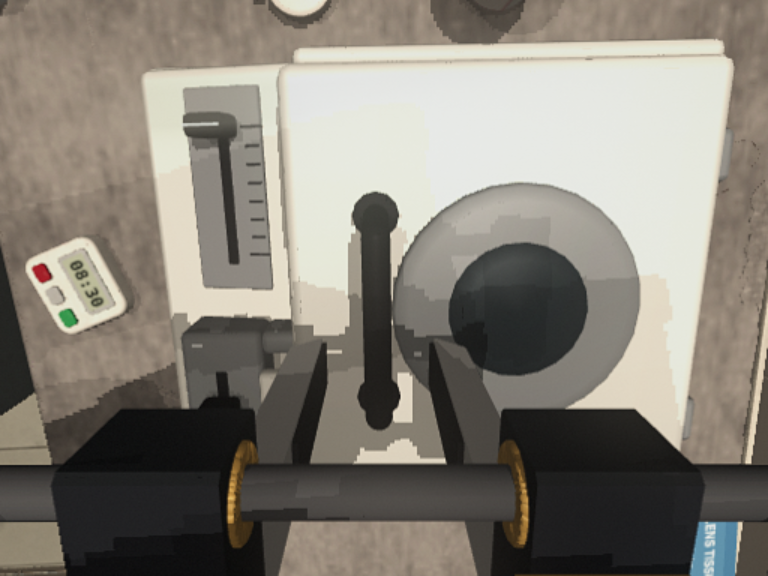

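The bar at (376,310) lies between the fingers as predicted, and the cap at (210,124) sits at the slot's left end. Next I go down and grip.

{"fn": "carry_out", "kwargs": {"deltas": [[[0,0,0.02,0,0,0,40],[0,0,0.02,0,0,0,40],[0,0,0.012,0,0,0,40],[0,0,0,0,0,0,40],[0,0,0,0,0,0,0],[0,0,0,0,0,0,0],[0,0,0,0,0,0,0],[0,0,0,0,0,0,0]]], "force": 30}}

```text
time: 5.0
position: [0.5456, 0.0684, 0.169]
ee_rot: [-2.279, -2.163, -0.001]
force: [-1.2, -0.3, 6.6]
width: 0.011
finger_force: 30.0
```

{"fn": "carry_out", "kwargs": {"deltas": [[[0,0,-0.001,0,0,0,0],[0,0,-0.001,0,0,0,0],[0,0,-0.001,0,0,0,0],[0,0,0,0,0,0,0]]]}}

```text
time: 5.4
position: [0.5464, 0.0683, 0.1718]
ee_rot: [2.278, 2.162, 0.002]
force: [5.7, 0.7, -5.5]
width: 0.0107
finger_force: 30.0
```

{"fn": "carry_out", "kwargs": {"deltas": [[[0,0.0002,-0.001,0,0,0,0],[0,0.0002,-0.001,0,0,0,0],[0,0,0,0,0,0,0],[0,0,0,0,0,0,0]]]}}

```text
time: 5.8
position: [0.5465, 0.0683, 0.1724]
ee_rot: [2.278, 2.162, 0.0]
force: [13.0, 1.8, -24.4]
width: 0.0112
finger_force: 30.0
```

The lid stops dead after about 3 mm, with roughly 15 N on the bolt, so it is caught. I'll lower it, let go and move to the release.

{"fn": "carry_out", "kwargs": {"deltas": [[[0,0,0,0,0,0,0],[0,-0.0002,0.0025,0,0,0,0],[0,-0.0002,0.002,0,0,0,0],[0,0,0,0,0,0,40],[0,0,0,0,0,0,40],[0,0,0,0,0,0,40],[0,0,-0.025,0,0,0,40],[0,0,-0.025,0,0,0,30]]]}}

```text
time: 6.6
position: [0.5452, 0.0681, 0.2192]
ee_rot: [-2.278, -2.162, 0.002]
force: [-0.6, -0.3, -0.2]
width: 0.0327
finger_force: 0.0
```

{"fn": "carry_out", "kwargs": {"deltas": [[[-0.012,-0.03,0,0,0,0,0],[-0.012,-0.03,0,0,0,0,0],[-0.013,-0.029,0,0,0,0,0],[0,0,0,0,0,0,0],[0,0,0.03,0,0,0,0],[0,0,0.03,0,0,0,0],[0,0,0.015,0,0,0,0],[0,0,0.01,0,0,0,0],[0,0,0,0,0,0,0]]]}}

```text
time: 7.5
position: [0.4546, 0.0359, 0.1332]
ee_rot: [-2.278, -2.162, 0.002]
force: [-0.3, -1.0, 0.3]
width: 0.0005
finger_force: 0.0
```

{"fn": "carry_out", "kwargs": {"deltas": [[[-0.005,0,0,0,0,0,0],[-0.005,0,0,0,0,0,0],[-0.004,0,0,0,0,0,0],[-0.004,0,0,0,0,0,0],[-0.003,0,0,0,0,0,0],[0,0,0,0,0,0,0]]]}}

```text
time: 8.1
position: [0.4538, 0.0145, 0.1342]
ee_rot: [2.279, 2.162, 0.0]
force: [-0.0, 0.4, -0.6]
width: 0.0008
finger_force: 0.0
```

{"fn": "carry_out", "kwargs": {"deltas": [[[-0.002,0,0,0,0,0,0],[-0.002,0,0,0,0,0,0],[0,0,0,0,0,0,0]]]}}

```text
time: 8.4
position: [0.4536, 0.0117, 0.134]
ee_rot: [-2.278, -2.163, -0.001]
force: [-0.3, 7.1, 1.9]
width: 0.0004
finger_force: 3.4
```

{"fn": "carry_out", "kwargs": {"deltas": [[[-0.002,0,0,0,0,0,0],[-0.001,0,0,0,0,0,0],[0,0,0,0,0,0,0],[0,0,0,0,0,0,0]]]}}

```text
time: 8.8
position: [0.4536, 0.0107, 0.1341]
ee_rot: [-2.275, -2.164, -0.003]
force: [-0.8, 20.8, 2.1]
width: 0.0004
finger_force: 10.1
```

The release stops dead at y 0.0107 with 20 N, matching the 15 mm of travel. Back to the handle.

{"fn": "carry_out", "kwargs": {"deltas": [[[0.006,0,0,0,0,0,0],[0,0,-0.03,0,0,0,0],[0,0,-0.03,0,0,0,10],[0,0,-0.026,0,0,0,20],[0.02,0.03,0,0,0,0,40],[0.02,0.03,0,0,0,0,40],[0.019,0.029,0,0,0,0,40],[0,0,0,0,0,0,40],[0,0,0,0,0,0,40]]]}}

```text
time: 9.7
position: [0.5453, 0.0681, 0.2191]
ee_rot: [-2.278, -2.162, 0.003]
force: [-0.1, 0.4, -0.1]
width: 0.0379
finger_force: 0.0
```

{"fn": "carry_out", "kwargs": {"deltas": [[[0,0,0.02,0,0,0,40],[0,0,0.02,0,0,0,40],[0,0,0.011,0,0,0,40],[0,0,0,0,0,0,40],[0,0,0,0,0,0,0],[0,0,0,0,0,0,0],[0,0,0,0,0,0,0],[0,0,0,0,0,0,0]]], "force": 30}}

```text
time: 10.5
position: [0.5456, 0.0683, 0.1695]
ee_rot: [2.279, 2.163, 0.0]
force: [-0.6, -0.5, 6.8]
width: 0.0111
finger_force: 30.0
```

{"fn": "carry_out", "kwargs": {"deltas": [[[0,0,-0.001,0,0,0,0],[0,0,-0.001,0,0,0,0],[0,0.0005,-0.001,0,0,0,0],[0,0.0005,-0.001,0,0,0,0],[0,0.0005,-0.001,0,0,0,0],[0,0,0,0,0,0,0]]]}}

```text
time: 11.1
position: [0.5471, 0.0682, 0.174]
ee_rot: [-2.279, -2.162, 0.0]
force: [1.4, 0.3, -4.1]
width: 0.0112
finger_force: 30.0
```

It is 4.5 mm up with only 4 N, so the lid is free. I'll lift it along its arc.

{"fn": "carry_out", "kwargs": {"deltas": [[[0,0.0051,-0.0129,0,0,0,0],[0,0.0062,-0.0125,0,0,0,0],[0,0.0072,-0.0119,0,0,0,0],[0,0.0082,-0.0113,0,0,0,0],[0,0.0091,-0.0105,0,0,0,0],[0,0,0,0,0,0,0]]]}}

```text
time: 11.7
position: [0.5829, 0.0669, 0.2353]
ee_rot: [-2.278, -2.162, 0.0]
force: [-16.1, 4.0, 8.6]
width: 0.011
finger_force: 30.0
```

{"fn": "carry_out", "kwargs": {"deltas": [[[0,0.009,-0.0108,0,0,0,0],[0,0.0103,-0.0093,0,0,0,0],[0,0.011,-0.0083,0,0,0,0],[0,0,0,0,0,0,0]]]}}

```text
time: 12.1
position: [0.6146, 0.0657, 0.2633]
ee_rot: [-2.278, -2.163, -0.003]
force: [-4.1, 6.0, 3.0]
width: 0.0111
finger_force: 29.9
```

{"fn": "carry_out", "kwargs": {"deltas": [[[0.0003,0.0085,-0.0052,0,0,0,0],[0.0003,0.0087,-0.0043,0,0,0,0],[0,0,0,0,0,0,0],[0,0,0,0,0,0,0],[0,0,0,0,0,0,0],[0,0,0,0,0,0,0]]]}}

```text
time: 12.7
position: [0.6304, 0.0648, 0.2722]
ee_rot: [-2.278, -2.163, -0.001]
force: [-5.1, 2.6, 4.5]
width: 0.0107
finger_force: 30.1
```

```bash
python3 - <<'E'
from h import *
im=cams.get_image("scene");cv2.imwrite("pics/s4.png",im[...,::-1])
s=status.get_state();print(s["position"],s["force"],s["finger_force"],s["width"],abs(s["qd"]).max())
E
```

```text
[0.63035622 0.06480553 0.27226669] [-4.83887389  3.8384909   5.20407262] 30.052681267261505 0.011150234590895546 0.0008192884964139565
```

View pics/s4.png

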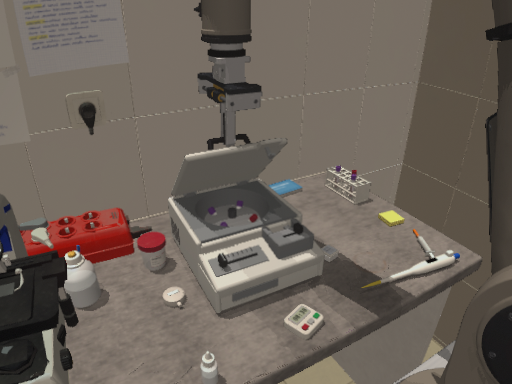

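The lid is up about 50° with the handle in the fingers near (232,140). The slider is at its left end (224,261) and the other things have not moved. Handing in.

```bash
python3 -c "
from workcell import workorder
print(workorder.job_done())"
```

```text
the job is handed in; nothing more can be done
None
```

The job is handed in, though no verdict came back: speed slider at zero, lid tugged and found caught, release slid fully right, and the lid lifted to about 50° and still held by its handle, with the bystanders where they were.

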